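Uncap the probe block, dock its cap and slide the block to its test mark

ROBOT

A 6-joint arm with a two-finger parallel gripper is mounted at the origin on a cart in front of the work surface, level with it; the furniture and walls round the work are solid. World frame = base frame: x ahead of the robot, y to its left, z up, the work surface at z = 0. Lengths are in m, angles in rad, forces in N, time in s.
With the tool pointing down it reaches from about 0.375 to 0.925 m from the base axis. Payload 5.7 kg.
Tool frame: the origin (TCP) lies at the very end of the fingers, on their centre line; the grasp point (between the pads) lies 19 mm behind it (hold_point_z is the distance from the TCP to the grasp point, in m); z points along the fingers, y is the direction in which the jaws open and shut (so a half turn about z gives the same grasp; the last joint's range is limited). The gripper opens to 85 mm and grips with 20 to 120 N. Pads are 22 mm wide; open, the fingers measure 114 mm over their backs; the gripper's body (76 mm by 85 mm) begins 54 mm behind the grasp point. The pads swing forward as they close: fully open they stand 13 mm farther back than shut.
Start: joints at [1.083, 0.359, 1.51, -0, 1.272, -0.115], TCP at [0.219, 0.559, 0.231] pointing down, gripper open.
Joint ranges: [-2.97, 2.97], [-1.01, 2.36], [0.21, 2.38], [-0.96, 4.11], [0.2, 2.71], [-2.98, 2.98]. Speed limits (rad/s): [2.39, 2.39, 3.14, 3.14, 3.14, 3.14].

INTERFACE

Orientations are given as a unit quaternion [w, x, y, z].
In Python, from station import get_obs, grab_frame, camera_params, job_done, hold_point_z gives the robot as it stands. The module is installed in compiled form; this text tells all that it offers.
- The arm moves only by the tool drive_tool, never from a script. Its argument "steps" is a list that holds one entry, the list of rows, each a list of 7 numbers: the turn, a rotation vector about the world's x, y, z in rad, then the shift along the world's x, y, z in m, then the finger opening in m, from 0 to 0.0854. In form: [[[wx, wy, wz, dx, dy, dz, claw], ...]]. A call has exactly 5 rows; each row shifts and turns the commanded pose from where the row before left it; what a row does not reach is not made up. A row lasts 1/8 s, in which the tool goes at most 62.5 mm and 10.7 degrees, less where a joint would pass 70% of its speed; a pose out of reach is approached as far as the arm can. A call with a gripper value outside its range is refused whole. The fingers move at their own pace and stop on an object; the grip force is fixed at half the most. Time passes only in rows, so rows that do not move let the fingers close, or fill a call up. It gives the time, the measured TCP pose, the force and the opening at its end, in the units of the state.
- get_obs(): the state, without advancing time (a new reading comes with each control period).
- grab_frame(name): name is "scene" or "top"; returns the picture (400x640x3 uint8, blue, green, red); there is no depth.
- camera_params(name): a dict with "intrinsics" (3x3 intrinsics, pixels), "extrinsics" (4x4, takes a point from camera to world coordinates). Camera axes: x right, y up, looking along -z (the intrinsics and any distortion apply to the point x, -y, -z); pixel columns grow to the right and rows downward; lengths in m; the calibration is good to about 2 mm. A picture is of the moment at which its call begins. camera_params takes no time and is no camera call.
- job_done(): hands the job in, once; it reports no verdict.
The state is a dict: "time_s": time; "qpos": joint angles; "joint_vel": joint speeds; "tau": joint torques, N m; "eef_pos": TCP position; "orientation": TCP orientation; "wrist_force": force on the tool from outside, world axes, zero at the start; "ft_torque": the same for the moment, N m; "grip_width": opening from 0.0 (shut) to 1.0 (fully open).
Only numpy, scipy, OpenCV 4.12 (cv2) and the standard library are available. Lean on these libraries where they do the work, as an engineer would, in place of code of your own. Each camera call takes 0.05 s, during which the arm holds its last target. There are 200 camera calls.

TASK

Get the probe block ready for testing: lift its loose orange dust cap off the pins, set the cap down on the grey rest pad and let go of it, then take it again by its other two sides and set it, mouth down, fully home between the cheeks of the blue dock. After that slide the uncovered block sideways along the bench, without lifting or tipping it, until it sits squarely inside the red corner tapes. Do not drop or tip the cap, keep the fingers off the gold pins, and leave the other things on the bench where they are.

Things in the scene. Friction and masses are not known exactly. Their poses are not given: they have to be found in the camera images.
- dust_cap: loose orange cap, a box open below: 50 (x) by 60 (y) by 58 mm tall, walls 3 mm. Origin: centre of its lower rim, z up. It starts over the block's pins, axes along the block's, rim 18 mm above the bench; there only its faces across x (50 mm apart) can be gripped: towers stand 12 mm from the others. In the dock only its faces across y (60 mm apart) can be gripped.
- probe_block: loose black probe block, about 0.8 kg: base 90 (x) by 140 (y) by 18 mm; on it two grey towers, each 40 (x) by 24 mm (y), centred at x = 0, y = +54 and -54 mm, tops 72 mm above the bench (can be gripped across x for sliding); the pins between them. Origin: centre of its underside, z up. Starts inside white corner tapes.
- pin_field: green plate with gold spring pins in the middle of the probe block, 30 mm (x) by 40 mm (y), pins to 28 mm above the base. Origin: centre of its underside, on the base, 18 mm above the bench. Not to be touched.
- cap_dock: blue cap dock, fixed: floor 6 mm thick, 76 (x) by 84 mm (y); two cheeks 56 mm apart across x (8 mm thick, 60 mm long, tops 60 mm above the bench); y ends open but for lips at y = 35 to 39 mm either side, 11 mm high. The cap stands centred on the floor, its x along the dock's x (either way round). Origin: centre of its underside, z up.
- rest_pad: grey rest pad, 120 x 120 x 2 mm, fixed to the bench. Origin: centre of its underside; top 2 mm above the bench.
- test_mark: four red corner tapes, flat on the bench, round a 94 mm (x) by 144 mm (y) field: where the probe block must stand, its x along the mark's x (either way round). Origin: centre of the field, on the bench.
- solder_spool: bystander: black solder spool, 77x52x36 mm; origin: centre of its underside
- cutters_green: bystander: side cutters with green handles, 41x122x11 mm; origin: centre of its underside
- tweezers_steel: bystander: steel tweezers, 14x119x10 mm; origin: centre of its underside
- work_board: bystander: green circuit board, 113x142x26 mm; origin: centre of its underside
- flux_bottle_a: bystander: dropper bottle with a purple tip, 35 mm thick, 94 mm tall; origin: centre of its underside
There are look-alikes about, which are no part of the job. Of the things that look like the probe_block, the largest one is meant.

How it is judged:
On the way, in this order (a step that is already met when the one before it is completed fails the run):
1. the cap is lifted clear off the block (z of dust_cap in the frame of probe_block above 0.06 m), for 0.1 s.
2. the cap stands mouth down on the rest pad, its centre over the pad, let go (x of dust_cap in the frame of rest_pad between -0.06 and 0.06 m and y of dust_cap in the frame of rest_pad between -0.06 and 0.06 m and height (world z) of dust_cap below 0.006 m and angle between dust_cap's own z axis and vertical below 0.06 rad and contact force between the fingers and dust_cap below 0.1 N), for 0.2 s.
3. the cap stands fully home in the dock, let go (x of dust_cap in the frame of cap_dock between -0.008 and 0.008 m and y of dust_cap in the frame of cap_dock between -0.012 and 0.012 m and z of dust_cap in the frame of cap_dock between 0.002 and 0.01 m and angle between dust_cap's own z axis and vertical below 0.06 rad and angle between the x axis of dust_cap and the x axis of cap_dock, either way round below 0.15 rad and contact force between the fingers and dust_cap below 0.1 N), for 0.2 s.
4. the block stands inside the red tapes, let go (horizontal distance between probe_block and test_mark below 0.012 m and angle between the x axis of probe_block and the x axis of test_mark, either way round below 0.12 rad and height (world z) of probe_block below 0.004 m and contact force between the fingers and probe_block below 0.1 N), for 0.2 s.
At the end, for the whole second after the job is handed in: The cap stands mouth down on the floor of the dock between the cheeks (centre within 8 mm across and 12 mm along, height within 4 mm, tilt under 0.06 rad, turned less than 0.15 rad); the block stands on the bench within 12 mm and 0.12 rad of the red mark; both let go and at rest (all of step 3 and all of step 4 and linear speed of each of dust_cap, probe_block below 0.02 m/s); the robot touches nothing.
It fails at once if the block is lifted more than 6 mm or tipped more than 0.1 rad (height (world z) of probe_block above 0.006 m or angle between probe_block's own z axis and vertical above 0.1 rad).
It fails at once if the cap is dropped (moves faster than 0.4 m/s with no finger on it) or tipped more than 0.4 rad ((contact force between the fingers and dust_cap below 0.1 N and linear speed of dust_cap above 0.4 m/s) or angle between dust_cap's own z axis and vertical above 0.4 rad).
It fails at once if the fingers touch the pins (contact force between the fingers and pin_field above 0.5 N).
It fails at once if a bystander is moved more than 30 mm (distance of any of solder_spool, cutters_green, tweezers_steel, work_board, flux_bottle_a from where it was at the start of the episode above 0.03 m).
It also fails if it takes over 72 s, if anything falls off the work surface, if the arm or the gripper's body presses on something with over 40 N, if the wrist force passes 120 N, or if a joint passes its speed limit or range.

## Working session

There is one attempt and no reset: what is moved stays moved. The work goes in short steps, Python scripts to look and compute and a tool call to move; the robot and the scene stay as the last step left them, time stands still between calls to the robot, and variables do not carry over. Pictures are saved under pics/ and viewed, about 8 in all and at most 12, crops included, and the job is handed in when it is done.

Besides the shell and the picture viewer there is one more tool, called after ">>>" in YAML: its name, and indented under it one key for each argument. drive_tool: Moves the arm, as the interface text tells. Its arguments: {"type":"object","properties":{"steps":{"type":"array","items":{"type":"array","items":{"type":"array","items":{"type":"number"}}}}},"required":["steps"]}

```bash
mkdir -p pics; cat > h.py <<'E'
import numpy as np, cv2
from station import *
def save(cam,name):
    im=grab_frame(cam); cv2.imwrite(f'pics/{name}.png',im); return im
def proj(cam,P):
    c=camera_params(cam);K=np.array(c['intrinsics']);E=np.array(c['extrinsics'])
    p=(np.atleast_2d(P)-E[:3,3])@E[:3,:3]; p=p*[1,-1,-1]; q=p@K.T; return q[:,:2]/q[:,2:]
def back(cam,uv,z):
    c=camera_params(cam);K=np.array(c['intrinsics']);E=np.array(c['extrinsics'])
    uv=np.atleast_2d(uv).astype(float); d=np.c_[uv,np.ones(len(uv))]@np.linalg.inv(K).T*[1,-1,-1]@E[:3,:3].T
    s=(z-E[2,3])/d[:,2]; return E[:3,3]+d*s[:,None]
E
python3 - <<'E'
from h import *
for c in('top','scene'):
    save(c,c+'0'); p=camera_params(c); print(c,p)
print(get_obs(),hold_point_z)
E
```

```text
top {'intrinsics': array([[507.87330476,   0.        , 313.61783719],
       [  0.        , 507.87330476, 196.79518079],
       [  0.        ,   0.        ,   1.        ]]), 'extrinsics': array([[-0.04015648,  0.97845745, -0.20250551,  0.26616278],
       [-0.99918695, -0.04005109,  0.00461985, -0.0432514 ],
       [-0.00359024,  0.20252638,  0.97927023,  1.56672489],
       [ 0.        ,  0.        ,  0.        ,  1.        ]])}
scene {'intrinsics': array([[461.57843211,   0.        , 321.23339026],
       [  0.        , 461.57843211, 194.03362285],
       [  0.        ,   0.        ,   1.        ]]), 'extrinsics': array([[ 0.43453425,  0.61291562, -0.65993517, -0.47658522],
       [-0.90062221,  0.28941751, -0.32421774, -0.56348683],
       [-0.00772132,  0.73523598,  0.67776724,  1.13871369],
       [ 0.        ,  0.        ,  0.        ,  1.        ]])}
{'time_s': 0.1, 'qpos': array([ 1.08289041e+00,  3.59469135e-01,  1.51135111e+00, -3.55049647e-06,
        1.27251400e+00, -1.15091810e-01]), 'joint_vel': array([-1.49023717e-03, -1.86074208e-03, -3.57518027e-03, -9.00599015e-05,
       -1.72239727e-04,  1.14249487e-03]), 'tau': array([ 2.65875879e-04, -5.28646910e+01, -2.79350477e+01, -1.61805492e-04,
        4.99240865e-03, -1.89923912e-05]), 'eef_pos': array([0.21824724, 0.55821855, 0.23050589]), 'orientation': array([-2.56964120e-04,  1.85328811e-01,  9.82676179e-01, -8.32018906e-04]), 'wrist_force': array([ 0.12816695, -0.21091734,  0.41944505]), 'ft_torque': array([-0.01381373, -0.03404283, -0.00407319]), 'grip_width': 0.9993247565008817} 0.0187
```

View pics/top0.png

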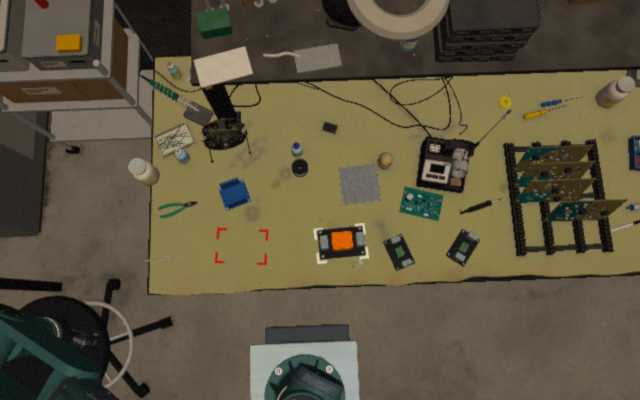

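View pics/scene0.png

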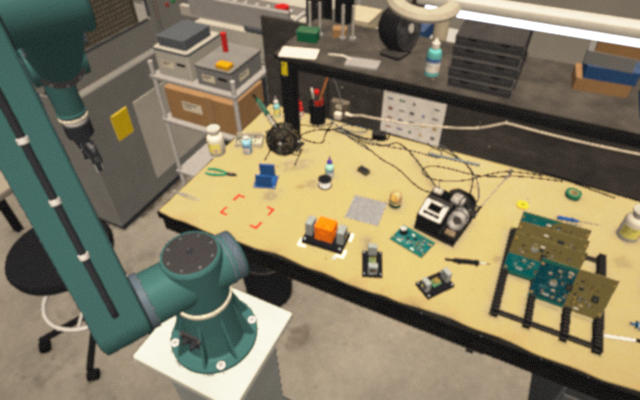

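The top view shows the cap and block at about (342,242), the mark at (242,246), the dock at (234,192) and the pad at (360,184). Next I'll measure them by segmentation.

```bash
python3 - <<'E'
from h import *
im=cv2.imread('pics/top0.png'); hsv=cv2.cvtColor(im,cv2.COLOR_BGR2HSV)
crop=im[160:275,200:400]; cv2.imwrite('pics/crop.png',cv2.resize(crop,(800,460),interpolation=cv2.INTER_CUBIC))
def m(lo,hi,box):
    k=cv2.inRange(hsv,lo,hi); o=np.zeros_like(k); x0,y0,x1,y1=box; o[y0:y1,x0:x1]=k[y0:y1,x0:x1]; return o
def pts(k): return np.argwhere(k)[:,::-1].astype(float)
def rep(n,k,z):
    w=back('top',pts(k),z)[:,:2].astype(np.float32); r=cv2.minAreaRect(w); print(n,len(w),r, w.mean(0))
rep('cap',m((5,150,120),(18,255,255),(320,225,368,262)),.076)
red=m((0,120,90),(6,255,255),(205,220,280,270))|m((172,120,90),(180,255,255),(205,220,280,270))
rep('mark',red,0)
rep('pad',m((0,0,60),(180,50,255),(330,155,392,212)),.002)
rep('dock',m((100,100,30),(125,255,255),(210,170,260,215)),.006)
dark=m((0,0,0),(180,255,45),(305,220,372,265)); rep('block',dark,.018)
white=m((0,0,165),(180,60,255),(305,220,378,268)); rep('white',white,0)
E
```

```text
cap 368 ((0.4413466155529022, -0.12710215151309967), (0.061851710081100464, 0.05319523811340332), 87.67767333984375) [ 0.44111595 -0.12763962]
mark 148 ((0.44457802176475525, 0.17885993421077728), (0.15903039276599884, 0.10640489310026169), 85.04049682617188) [0.4426364  0.18002799]
pad 1346 ((0.6264941096305847, -0.19656047224998474), (0.11774663627147675, 0.11811154335737228), 4.65916633605957) [ 0.6256838 -0.1964676]
dock 631 ((0.6126974821090698, 0.20004963874816895), (0.08525600284337997, 0.07997767627239227), 19.263046264648438) [0.6108864  0.19985887]
block 464 ((0.4416634738445282, -0.12751436233520508), (0.08688890933990479, 0.13308143615722656), 4.0053815841674805) [ 0.4327026  -0.12798928]
white 156 ((0.4406742453575134, -0.12807704508304596), (0.11113446205854416, 0.1586105227470398), 4.0852370262146) [ 0.43670702 -0.13146035]
```

View pics/crop.png

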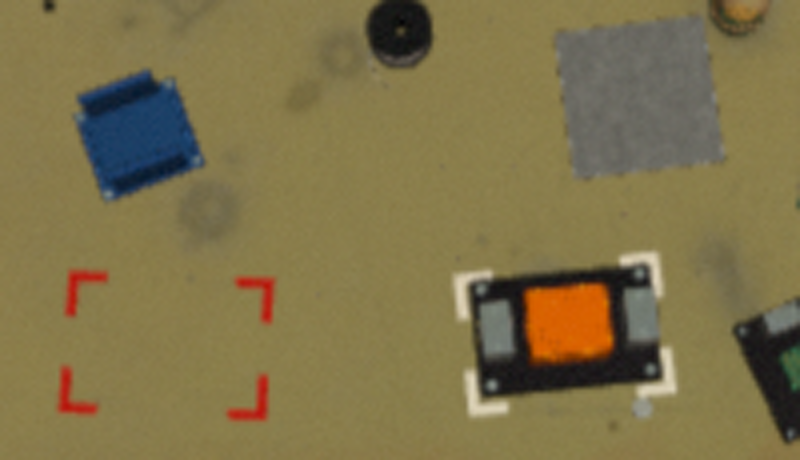

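```bash
cat > fit.py <<'E'
from h import *
from scipy.optimize import minimize
S=8
def box(cx,cy,z0,z1,lx,ly):
    return np.array([[cx+a*lx/2,cy+b*ly/2,z] for a in(-1,1) for b in(-1,1) for z in(z0,z1)])
MOD={'cap':[box(0,0,0,.058,.05,.06)],'pad':[box(0,0,0,.002,.12,.12)],
 'dock':[box(0,0,0,.006,.076,.084)]+[box(s*.032,0,0,.06,.008,.06) for s in(-1,1)]+[box(0,s*.037,0,.011,.056,.004) for s in (-1,1)],
 'base':[box(0,0,0,.018,.09,.14)]+[box(0,s*.054,.018,.072,.04,.024) for s in(-1,1)]}
def tape():
    o=[]
    for a in(-1,1):
        for b in(-1,1): pass
    return o
def render(parts,p,cam,shape,z0,off):
    c,s=np.cos(p[2]),np.sin(p[2]);R=np.array([[c,-s,0],[s,c,0],[0,0,1]])
    o=np.zeros((shape[0]*S,shape[1]*S),np.uint8)
    for P in parts:
        uv=(proj(cam,P@R.T+[p[0],p[1],z0])-off+.5)*S-.5
        cv2.fillConvexPoly(o,cv2.convexHull(np.round(uv*16).astype(np.int32)),1,shift=4)
    return cv2.resize(o.astype(np.float32),(shape[1],shape[0]),interpolation=cv2.INTER_AREA)
def fit(name,masks,p0,z0=0):
    parts=MOD[name]; D=[]
    for cam,k in masks.items():
        uv=proj(cam,[[p0[0]+a,p0[1]+b,z] for a in(-.13,.13) for b in(-.13,.13) for z in(0,.08)])
        x0,y0=uv.min(0).astype(int);x1,y1=uv.max(0).astype(int)
        D.append((cam,(k[y0:y1,x0:x1]>0).astype(np.float32),np.array([x0,y0])))
    B=lambda a:cv2.GaussianBlur(a,(0,0),.8)
    def cost(q):
        p=np.array([q[0]/100,q[1]/100,q[2]/10])
        return sum(((B(render(parts,p,c,m.shape,z0,o))-B(m))**2).sum() for c,m,o in D)
    q0=np.array([p0[0]*100,p0[1]*100,p0[2]*10])
    r=minimize(cost,q0,method='Nelder-Mead',options=dict(initial_simplex=q0+np.array([[0,0,0],[.5,0,0],[0,.5,0],[0,0,.8]]),xatol=.003,fatol=.01))
    return np.round([r.x[0]/100,r.x[1]/100,np.degrees(r.x[2]/10)],4),round(r.fun,1)
RNG={'cap':[((4,140,90),(19,255,255))],'pad':[((0,0,60),(180,50,255))],'dock':[((100,90,20),(128,255,255))],
 'red':[((0,120,80),(5,255,255)),((172,120,80),(180,255,255))]}
def mask(im,name,cam,p,r=.1,h=.08):
    hsv=cv2.cvtColor(im,cv2.COLOR_BGR2HSV); k=sum(cv2.inRange(hsv,a,b) for a,b in RNG[name])
    uv=proj(cam,[[p[0]+a,p[1]+b,z] for a in(-r,r) for b in(-r,r) for z in(0,h)])
    g=np.zeros_like(k);cv2.fillConvexPoly(g,cv2.convexHull(uv.astype(np.int32)),255);return k&g
E
python3 - <<'E'
from fit import *
I={c:cv2.imread(f'pics/{c}0.png') for c in('top','scene')}
for n,p,z,r,h in(('cap',(.441,-.127,.07),.018,.06,.08),('pad',(.626,-.196,.08),0,.075,.005),('dock',(.611,.2,.32),0,.06,.06)):
    M={c:mask(I[c],n,c,p,r,h) for c in I}
    print(n,'both',fit(n,M,p,z),[ (c,fit(n,{c:M[c]},p,z)) for c in I])
p=(.444,.179)
for c in I:
    k=mask(I[c],'red',c,p,.11,.001); w=back(c,np.argwhere(k)[:,::-1],0)[:,:2].astype(np.float32); print('mark',c,cv2.minAreaRect(w),len(w))
E
```

```text
cap both (array([ 0.4421, -0.1271,  3.6184]), np.float64(19.9)) [('top', (array([ 0.4431, -0.1288,  4.4698]), np.float64(2.2))), ('scene', (array([ 0.4406, -0.126 ,  3.9146]), np.float64(8.2)))]
pad both (array([ 0.6264, -0.1959,  4.787 ]), np.float64(51.9)) [('top', (array([ 0.6264, -0.1965,  4.8105]), np.float64(14.8))), ('scene', (array([ 0.627 , -0.195 ,  5.0036]), np.float64(35.2)))]
dock both (array([ 0.6069,  0.1983, 20.9123]), np.float64(107.9)) [('top', (array([ 0.607 ,  0.1979, 19.0877]), np.float64(31.9))), ('scene', (array([ 0.6067,  0.1997, 24.8552]), np.float64(71.6)))]
mark top ((0.44435855746269226, 0.178745299577713), (0.15865449607372284, 0.10611922293901443), 85.10896301269531) 129
mark scene ((0.0, 0.0), (0.0, 0.0), 0.0) 0
```

>>> drive_tool:
  steps:
    - [[0,0,-0.075,0.015,-0.0457,0,0.085],[0,0,-0.075,0.015,-0.0457,0,0.085],[0,0,-0.075,0.015,-0.0457,0,0.085],[0,0,-0.075,0.015,-0.0457,0,0.085],[0,0,-0.075,0.015,-0.0457,0,0.085]]

```text
time_s: 0.72
eef_pos: [0.2936, 0.3287, 0.231]
orientation: [-0.0, 0.366, 0.931, -0.0]
wrist_force: [0.8, 1.7, -0.1]
grip_width: 0.993
```

>>> drive_tool:
  steps:
    - [[0,0,-0.075,0.015,-0.0457,0,0.085],[0,0,-0.075,0.015,-0.0457,0,0.085],[0,0,-0.075,0.015,-0.0457,0,0.085],[0,0,-0.075,0.015,-0.0457,0,0.085],[0,0,-0.075,0.015,-0.0457,0,0.085]]

```text
time_s: 1.35
eef_pos: [0.3686, 0.1003, 0.2312]
orientation: [-0.0, 0.533, 0.846, 0.0]
wrist_force: [1.8, 0.8, -0.1]
grip_width: 0.997
```

>>> drive_tool:
  steps:
    - [[0,0,-0.075,0.015,-0.0457,0,0.085],[0,0,-0.075,0.015,-0.0457,0,0.085],[0,0,-0.075,0.015,-0.0457,0,0.085],[0,0,-0.075,0.015,-0.0457,0,0.085],[0,0,-0.075,0.015,-0.0457,0,0.085]]

```text
time_s: 1.98
eef_pos: [0.4435, -0.1283, 0.2311]
orientation: [-0.0, 0.682, 0.731, -0.0]
wrist_force: [0.8, -0.0, 1.0]
grip_width: 0.996
```

>>> drive_tool:
  steps:
    - [[0,0,0,0,0,-0.03,0.085],[0,0,0,0,0,-0.03,0.085],[0,0,0,0,0,-0.02,0.085],[0,0,0,0,0,0,0.085],[0,0,0,0,0,0,0.085]]

```text
time_s: 2.6
eef_pos: [0.4439, -0.1269, 0.1518]
orientation: [0.0, 0.681, 0.732, 0.0]
wrist_force: [0.6, -0.5, -0.2]
grip_width: 0.995
```

```bash
cat >> h.py <<'E'
def st():
    o=get_obs(); w,x,y,z=o['orientation']
    from scipy.spatial.transform import Rotation as R
    Y=R.from_quat([x,y,z,w]).as_matrix(); print('t',round(o['time_s'],2),'pos',np.round(o['eef_pos'],4),'jaw',round(np.degrees(np.arctan2(Y[1,1],Y[0,1])),2),'tz',np.round(Y[:,2],3),'F',np.round(o['wrist_force'],1),'g',round(o['grip_width'],3),'q6',round(o['qpos'][5],2))
E
python3 -c "
from h import *
st();im=save('scene','scene1');cv2.imwrite('pics/s1c.png',cv2.resize(im[180:280,250:410],(800,500),interpolation=cv2.INTER_CUBIC))"
```

```text
t 2.6 pos [ 0.4439 -0.1269  0.1518] jaw 4.19 tz [ 0. -0. -1.] F [ 0.6 -0.5 -0.2] g 0.995 q6 -0.5
```

View pics/s1c.png

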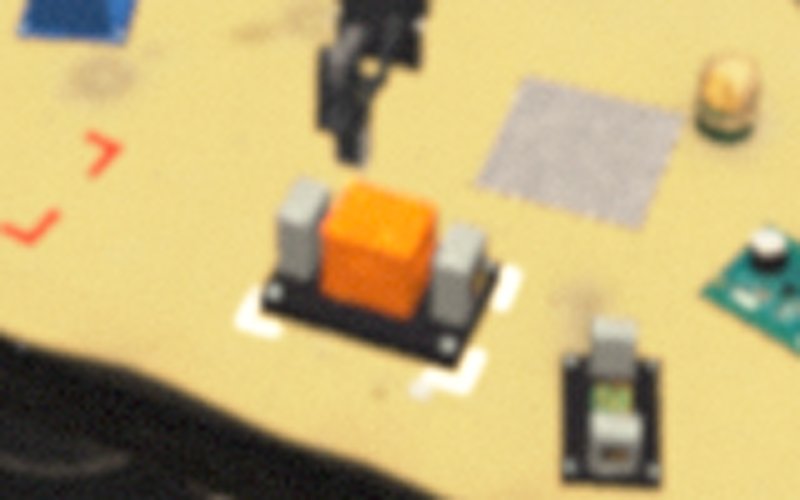

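>>> drive_tool:
  steps:
    - [[0,0,0,-0.001,-0.001,-0.03,0.085],[0,0,0,0,0,-0.03,0.085],[0,0,0,0,0,-0.03,0.085],[0,0,0,0,0,-0.015,0.085],[0,0,0,0,0,-0.009,0.085]]

```text
time_s: 3.28
eef_pos: [0.4432, -0.128, 0.0373]
orientation: [0.0, 0.681, 0.733, 0.0]
wrist_force: [0.5, 0.5, 1.6]
grip_width: 0.992
```

>>> drive_tool:
  steps:
    - [[0,0,0,0,0,0,0.065],[0,0,0,0,0,0,0.055],[0,0,0,0,0,0,0.02],[0,0,0,0,0,0,0.02],[0,0,0,0,0,0,0.02]]

```text
time_s: 3.9
eef_pos: [0.4433, -0.1281, 0.0383]
orientation: [0.001, 0.681, 0.732, 0.0]
wrist_force: [-0.8, 1.4, 6.2]
grip_width: 0.581
```

```bash
python3 -c "
from h import *
st();im=save('scene','scene2');cv2.imwrite('pics/s2c.png',cv2.resize(im[180:280,250:410],(800,500),interpolation=cv2.INTER_CUBIC))"
```

```text
t 3.9 pos [ 0.4433 -0.1281  0.0383] jaw 4.18 tz [ 0.002 -0.001 -1.   ] F [-0.8  1.4  6.2] g 0.581 q6 -0.5
```

View pics/s2c.png

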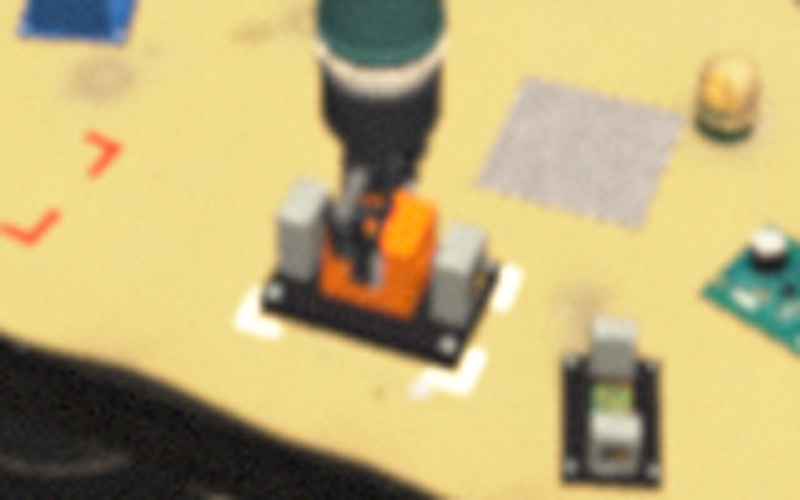

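>>> drive_tool:
  steps:
    - [[0,0,0,0,0,0.005,0.02],[0,0,0,0,0,0.015,0.02],[0,0,0,0,0,0.025,0.02],[0,0,0,0,0,0.03,0.02],[0,0,0,0,0,0.025,0.02]]

```text
time_s: 4.58
eef_pos: [0.4425, -0.1277, 0.1387]
orientation: [0.0, 0.681, 0.732, 0.0]
wrist_force: [0.1, -0.6, -1.2]
grip_width: 0.581
```

>>> drive_tool:
  steps:
    - [[0,0,0,0.02,-0.007,0.01,0.02],[0,0,0,0.03,-0.012,0,0.02],[0,0,0,0.03,-0.012,0,0.02],[0,0,0,0.03,-0.012,0,0.02],[0,0,0,0.03,-0.012,0,0.02]]

```text
time_s: 5.2
eef_pos: [0.5831, -0.1829, 0.1475]
orientation: [-0.0, 0.681, 0.732, -0.0]
wrist_force: [0.6, 0.1, -1.0]
grip_width: 0.576
```

>>> drive_tool:
  steps:
    - [[0,0,0,0.025,-0.008,0,0.02],[0,0,0,0.018,-0.005,-0.02,0.02],[0,0,0,0,0,-0.025,0.02],[0,0,0,0,0,-0.025,0.02],[0,0,0,0,0,-0.015,0.02]]

```text
time_s: 5.82
eef_pos: [0.6245, -0.1953, 0.061]
orientation: [-0.001, 0.681, 0.732, -0.0]
wrist_force: [-0.5, 0.1, -1.8]
grip_width: 0.58
```

```bash
python3 -c "
from h import *
st();im=save('scene','scene3');cv2.imwrite('pics/s3c.png',cv2.resize(im[150:270,270:430],(800,600),interpolation=cv2.INTER_CUBIC))"
```

```text
t 5.83 pos [ 0.6245 -0.1953  0.061 ] jaw 4.19 tz [-0.002  0.001 -1.   ] F [-0.5  0.1 -1.8] g 0.58 q6 -0.48
```

View pics/s3c.png

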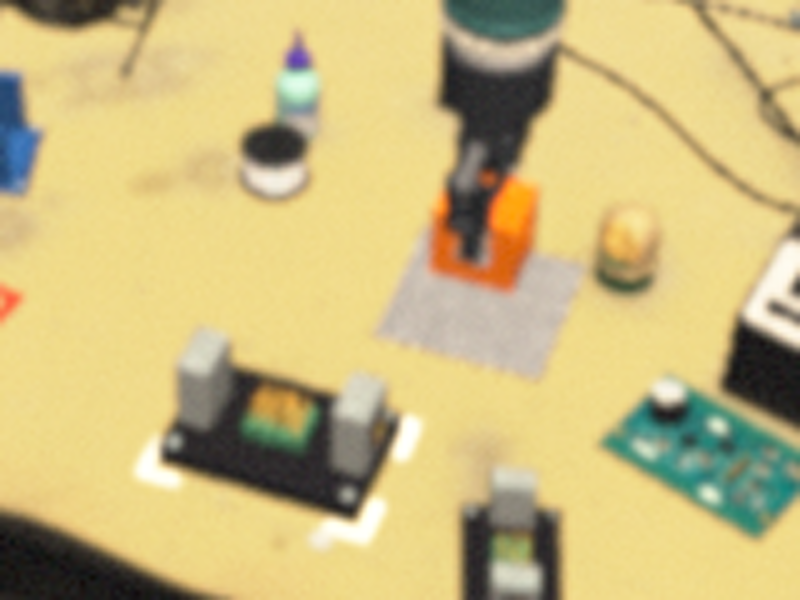

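The cap is held upright over the pad and the block pins are uncovered. Lowering it now.

>>> drive_tool:
  steps:
    - [[0,0,0,0,0,-0.015,0.02],[0,0,0,0,0,-0.01,0.02],[0,0,0,0,0,-0.007,0.02],[0,0,0,0,0,-0.003,0.02],[0,0,0,0,0,-0.001,0.02]]

```text
time_s: 6.5
eef_pos: [0.6256, -0.1958, 0.0263]
orientation: [0.0, 0.681, 0.732, 0.0]
wrist_force: [0.1, 0.1, -1.0]
grip_width: 0.575
```

>>> drive_tool:
  steps:
    - [[0,0,0,0,0,-0.001,0.02],[0,0,0,0,0,-0.001,0.02],[0,0,0,0,0,0,0.02],[0,0,0,0,0,0,0.02],[0,0,0,0,0,0,0.02]]

```text
time_s: 7.12
eef_pos: [0.6255, -0.1958, 0.0243]
orientation: [-0.0, 0.681, 0.732, -0.0]
wrist_force: [0.7, -0.5, -1.9]
grip_width: 0.581
```

>>> drive_tool:
  steps:
    - [[0,0,0,0,0,-0.001,0.02],[0,0,0,0,0,-0.001,0.02],[0,0,0,0,0,-0.0005,0.02],[0,0,0,0,0,0,0.02],[0,0,0,0,0,0,0.02]]

```text
time_s: 7.75
eef_pos: [0.6255, -0.1958, 0.0223]
orientation: [0.0, 0.681, 0.732, -0.0]
wrist_force: [-1.7, 0.7, 5.1]
grip_width: 0.579
```

>>> drive_tool:
  steps:
    - [[0,0,0,0,0,0,0.055],[0,0,0,0,0,0,0.07],[0,0,0,0,0,0,0.085],[0,0,0,0,0,0,0.085],[0,0,0,0,0,0,0.085]]

```text
time_s: 8.38
eef_pos: [0.6255, -0.1958, 0.0217]
orientation: [-0.0, 0.681, 0.732, -0.0]
wrist_force: [0.1, 0.1, 0.7]
grip_width: 0.996
```

>>> drive_tool:
  steps:
    - [[0,0,0,0,0,0.005,0.085],[0,0,0,0,0,0.015,0.085],[0,0,0,0,0,0.03,0.085],[0,0,0,0,0,0.03,0.085],[0,0,0,0,0,0.03,0.085]]

```text
time_s: 9.0
eef_pos: [0.6258, -0.1959, 0.1341]
orientation: [0.001, 0.681, 0.732, 0.0]
wrist_force: [0.1, -0.1, -0.2]
grip_width: 0.993
```

```bash
python3 - <<'E'
from fit import *
st()
I={c:save(c,c+'4') for c in('top','scene')}
p=(.626,-.196,.07)
M={c:mask(I[c],'cap',c,p,.06,.08) for c in I}
print(fit('cap',M,p,.002),[(c,(M[c]>0).sum(),fit('cap',{c:M[c]},p,.002)) for c in I])
cv2.imwrite('pics/s4c.png',np.hstack([cv2.resize(I['top'][150:215,320:400],(480,390)),cv2.resize(I['scene'][150:215,320:400],(480,390))])[:, :800] if 0 else np.hstack([cv2.resize(I[c][150:230,(310 if c=='top' else 320):(390 if c=='top' else 400)],(400,400)) for c in I]))
E
```

```text
t 9.0 pos [ 0.6258 -0.1959  0.1341] jaw 4.18 tz [ 0.001 -0.001 -1.   ] F [ 0.1 -0.1 -0.2] g 0.993 q6 -0.48
(array([ 0.6287, -0.1928,  2.5483]), np.float64(242.5)) [('top', np.int64(126), (array([  0.6378,  -0.1909, -17.8262]), np.float64(219.7))), ('scene', np.int64(396), (array([ 0.6269, -0.1932,  5.8554]), np.float64(5.7)))]
```

View pics/s4c.png

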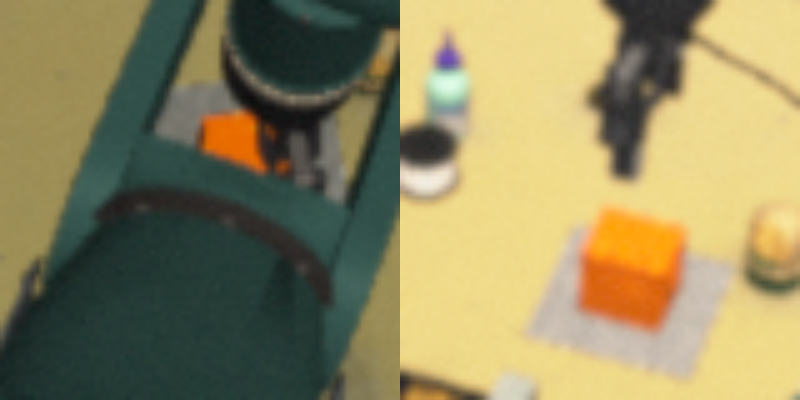

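The cap stands upright on the pad and has been let go. Next comes the quarter turn and regrasp.

>>> drive_tool:
  steps:
    - [[0,0,-0.157,0,0,0,0.085],[0,0,-0.157,0,0,0,0.085],[0,0,-0.157,0,0,0,0.085],[0,0,-0.157,0,0,0,0.085],[0,0,-0.157,0,0,0,0.085]]

```text
time_s: 9.72
eef_pos: [0.6251, -0.1956, 0.1315]
orientation: [-0.0, 0.91, 0.414, -0.0]
wrist_force: [0.9, -0.4, 0.6]
grip_width: 1.0
```

>>> drive_tool:
  steps:
    - [[0,0,-0.157,0,0,0,0.085],[0,0,-0.157,0,0,0,0.085],[0,0,-0.157,0,0,0,0.085],[0,0,-0.157,0,0,0,0.085],[0,0,-0.157,0,0,0,0.085]]

```text
time_s: 10.35
eef_pos: [0.6251, -0.1956, 0.1315]
orientation: [-0.0, 0.999, 0.034, -0.0]
wrist_force: [-0.7, 0.1, 0.7]
grip_width: 0.992
```

>>> drive_tool:
  steps:
    - [[0,0,0,0,0,0,0.085],[0,0,0,0,0,-0.02,0.085],[0,0,0,0,0,-0.02,0.085],[0,0,0,0,0,-0.01,0.085],[0,0,0,0,0,0,0.085]]

```text
time_s: 10.98
eef_pos: [0.6249, -0.1955, 0.081]
orientation: [-0.0, 0.999, 0.038, -0.001]
wrist_force: [-0.0, 0.2, 0.4]
grip_width: 0.994
```

```bash
python3 -c "
from h import *
st()
c=camera_params('scene')
"
```

```text
t 10.97 pos [ 0.6249 -0.1955  0.081 ] jaw -85.69 tz [-0.002  0.001 -1.   ] F [-0.   0.2  0.4] g 0.994 q6 1.09
```

>>> drive_tool:
  steps:
    - [[0,0,0,0.0005,0,-0.015,0.085],[0,0,0,0,0,-0.015,0.085],[0,0,0,0,0,-0.015,0.085],[0,0,0,0,0,-0.008,0.085],[0,0,0,0,0,-0.004,0.085]]

```text
time_s: 11.6
eef_pos: [0.6257, -0.1956, 0.0239]
orientation: [-0.0, 0.999, 0.037, -0.0]
wrist_force: [-0.7, 0.4, 0.5]
grip_width: 0.999
```

>>> drive_tool:
  steps:
    - [[0,0,0,0,0,0,0.075],[0,0,0,0,0,0,0.068],[0,0,0,0,0,0,0.062],[0,0,0,0,0,0,0.03],[0,0,0,0,0,0,0.03]]

```text
time_s: 12.22
eef_pos: [0.6267, -0.196, 0.0257]
orientation: [0.0, 0.999, 0.037, 0.001]
wrist_force: [0.1, 0.7, 6.1]
grip_width: 0.694
```

>>> drive_tool:
  steps:
    - [[0,0,0,0,0,0,0.03],[0,0,0,0,0,0.005,0.03],[0,0,0,0,0,0.015,0.03],[0,0,0,0,0,0.03,0.03],[0,0,0,0,0,0.03,0.03]]

```text
time_s: 12.85
eef_pos: [0.6258, -0.1957, 0.106]
orientation: [-0.0, 0.999, 0.037, -0.0]
wrist_force: [-0.3, 0.1, -1.3]
grip_width: 0.694
```

```bash
python3 -c "
from h import *
st()"
```

```text
t 12.85 pos [ 0.6258 -0.1957  0.106 ] jaw -85.77 tz [-0.  0. -1.] F [-0.3  0.1 -1.3] g 0.694 q6 1.09
```

>>> drive_tool:
  steps:
    - [[0,0,0,0,0,0.02,0.03],[0,0,0.02,0,0.02,0.02,0.03],[0,0,0.03,-0.002,0.04,0,0.03],[0,0,0.03,-0.002,0.045,0,0.03],[0,0,0.03,-0.002,0.045,0,0.03]]

```text
time_s: 13.48
eef_pos: [0.6193, -0.0432, 0.1453]
orientation: [-0.0, 0.996, 0.093, -0.0]
wrist_force: [0.2, 1.1, -0.9]
grip_width: 0.694
```

>>> drive_tool:
  steps:
    - [[0,0,0.03,-0.002,0.045,0,0.03],[0,0,0.03,-0.002,0.045,0,0.03],[0,0,0.03,-0.002,0.045,0,0.03],[0,0,0.03,-0.002,0.045,0,0.03],[0,0,0.03,-0.002,0.035,0,0.03]]

```text
time_s: 14.1
eef_pos: [0.6087, 0.1723, 0.1453]
orientation: [-0.0, 0.986, 0.168, -0.0]
wrist_force: [0.3, 0.2, -1.5]
grip_width: 0.692
```

>>> drive_tool:
  steps:
    - [[0,0,0,-0.002,0.02,-0.01,0.03],[0,0,0,-0.001,0.008,-0.02,0.03],[0,0,0,0,0,-0.01,0.03],[0,0,0,0,0,0,0.03],[0,0,0,0,0,0,0.03]]

```text
time_s: 14.72
eef_pos: [0.6075, 0.1966, 0.1052]
orientation: [0.0, 0.986, 0.166, 0.0]
wrist_force: [0.2, 0.5, -1.4]
grip_width: 0.69
```

```bash
python3 - <<'E'
from fit import *
st()
im=save('scene','scene5'); o=get_obs()
# cap fit in scene at known height; scene bias estimate
z=o['eef_pos'][2]-.0237
p=(o['eef_pos'][0],o['eef_pos'][1],np.radians(19.2))
k=mask(im,'cap','scene',p,.07,.2); print(fit('cap',{'scene':k},p,z),z)
big=cv2.resize(im[140:220,225:325],(800,640),interpolation=cv2.INTER_CUBIC)[:600]
# overlay dock model
c,s=np.cos(np.radians(19.1)),np.sin(np.radians(19.1))
for P in MOD['dock']:
    R=np.array([[c,-s,0],[s,c,0],[0,0,1]]); uv=(proj('scene',P@R.T+[.607,.198,0])-[225,140]+.5)*8
    for a in range(8):
        for b in(1,2,4):
            if a&b==0: cv2.line(big,tuple(uv[a].astype(int)),tuple(uv[a|b].astype(int)),(0,255,0),1)
cv2.imwrite('pics/s5c.png',big)
E
```

```text
t 14.72 pos [0.6075 0.1966 0.1052] jaw -70.93 tz [ 0.  0. -1.] F [ 0.2  0.5 -1.4] g 0.69 q6 1.44
(array([ 0.6051,  0.2011, 28.4457]), np.float64(5.2)) 0.08172393320262629
```

View pics/s5c.png

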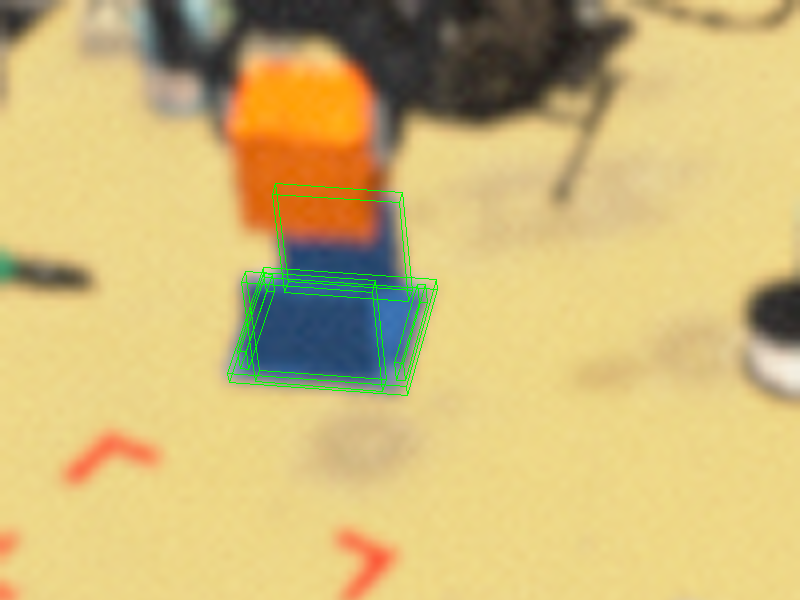

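Overlaid on the image, the dock model matches the blue dock at crop (230–435, 185–395), and the cap hangs level above it. I'll descend slowly and watch the forces.

>>> drive_tool:
  steps:
    - [[0,0,0,0,0,-0.01,0.03],[0,0,0,0,0,-0.007,0.03],[0,0,0,0,0,-0.005,0.03],[0,0,0,0,0,-0.004,0.03],[0,0,0,0,0,-0.003,0.03]]

```text
time_s: 15.4
eef_pos: [0.607, 0.1973, 0.0754]
orientation: [-0.0, 0.986, 0.166, -0.0]
wrist_force: [-0.4, -0.1, -1.1]
grip_width: 0.692
```

>>> drive_tool:
  steps:
    - [[0,0,0,0,0,-0.003,0.03],[0,0,0,0,0,-0.003,0.03],[0,0,0,0,0,-0.003,0.03],[0,0,0,0,0,0,0.03],[0,0,0,0,0,0,0.03]]

```text
time_s: 16.02
eef_pos: [0.6071, 0.1973, 0.0668]
orientation: [-0.0, 0.986, 0.166, 0.0]
wrist_force: [0.4, -0.3, -0.1]
grip_width: 0.694
```

>>> drive_tool:
  steps:
    - [[0,0,0,0,0,-0.006,0.03],[0,0,0,0,0,-0.006,0.03],[0,0,0,0,0,-0.006,0.03],[0,0,0,0,0,-0.006,0.03],[0,0,0,0,0,-0.006,0.03]]

```text
time_s: 16.65
eef_pos: [0.607, 0.1973, 0.0362]
orientation: [-0.0, 0.986, 0.166, -0.0]
wrist_force: [-0.1, -0.4, -1.6]
grip_width: 0.689
```

>>> drive_tool:
  steps:
    - [[0,0,0,0,0,-0.002,0.03],[0,0,0,0,0,-0.002,0.03],[0,0,0,0,0,-0.001,0.03],[0,0,0,0,0,0,0.03],[0,0,0,0,0,0,0.03]]

```text
time_s: 17.27
eef_pos: [0.6072, 0.1973, 0.0319]
orientation: [-0.0, 0.986, 0.166, 0.0]
wrist_force: [0.3, 0.3, -1.1]
grip_width: 0.695
```

>>> drive_tool:
  steps:
    - [[0,0,0,0,0,-0.001,0.03],[0,0,0,0,0,-0.001,0.03],[0,0,0,0,0,-0.001,0.03],[0,0,0,0,0,0,0.03],[0,0,0,0,0,0,0.03]]

```text
time_s: 17.9
eef_pos: [0.6071, 0.1973, 0.0296]
orientation: [-0.0, 0.986, 0.166, 0.0]
wrist_force: [-1.4, -0.5, 5.4]
grip_width: 0.693
```

Floor contact came at the expected height (TCP 0.0296, expected 0.0295). Releasing.

>>> drive_tool:
  steps:
    - [[0,0,0,0,0,0,0.065],[0,0,0,0,0,0,0.075],[0,0,0,0,0,0,0.085],[0,0,0,0,0,0,0.085],[0,0,0,0,0,0,0.085]]

```text
time_s: 18.52
eef_pos: [0.607, 0.1973, 0.0287]
orientation: [-0.0, 0.986, 0.166, -0.0]
wrist_force: [-0.4, 0.1, -0.0]
grip_width: 0.993
```

>>> drive_tool:
  steps:
    - [[0,0,0,0,0,0.005,0.085],[0,0,0,0,0,0.015,0.085],[0,0,0,0,0,0.03,0.085],[0,0,0,0,0,0.04,0.085],[0,0,0,0,0,0.04,0.085]]

```text
time_s: 19.15
eef_pos: [0.6071, 0.1973, 0.1611]
orientation: [-0.0, 0.986, 0.166, 0.0]
wrist_force: [0.7, 0.4, 0.3]
grip_width: 0.994
```

```bash
python3 - <<'E'
from fit import *
st()
I={c:save(c,c+'6') for c in('top','scene')}
cv2.imwrite('pics/s6c.png',np.hstack([cv2.resize(I[c][y:y+80,x:x+80],(400,400),interpolation=cv2.INTER_CUBIC) for c,x,y in(('top',195,150),('scene',225,140))]))
E
```

```text
t 19.15 pos [0.6071 0.1973 0.1611] jaw -70.88 tz [ 0.001  0.    -1.   ] F [0.7 0.4 0.3] g 0.994 q6 1.44
```

View pics/s6c.png

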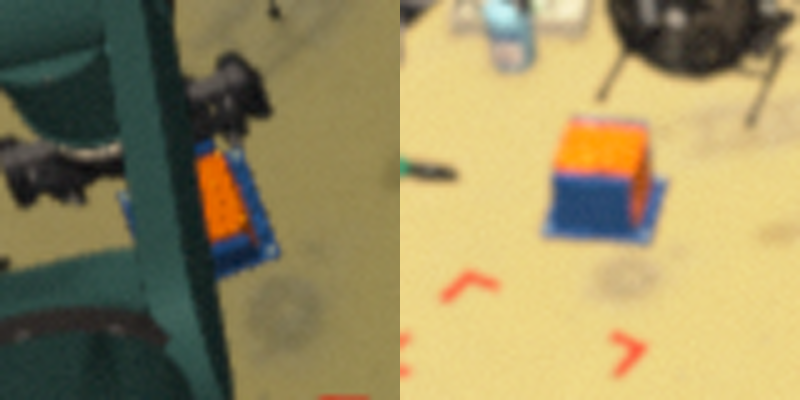

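The cap is seated level between the cheeks. Before gripping the tower I'll check whether the block has moved since the start.

```bash
python3 - <<'E'
from h import *
a,b=[cv2.cvtColor(cv2.imread(f'pics/scene{i}.png'),cv2.COLOR_BGR2GRAY) for i in(0,6)]
for n,P in(('tower+y',(.439,-.074,.05)),('tower-y',(.4465,-.182,.05)),('spool/ref pad',(.627,-.196,0))):
    u,v=proj('scene',P)[0].astype(int); s=slice(v-14,v+15),slice(u-11,u+12)
    print(n,(u,v),cv2.phaseCorrelate(a[s].astype(np.float32),b[s].astype(np.float32),cv2.createHanningWindow((23,29),cv2.CV_32F)))
E
```

```text
tower+y (np.int64(310), np.int64(224)) ((-0.4065672468100914, 0.35191104034220544), 0.7252110971344842)
tower-y (np.int64(341), np.int64(233)) ((-0.06066958839370962, -0.19198371387122037), 0.9010067032443152)
spool/ref pad (np.int64(366), np.int64(209)) ((0.004542184237385172, -0.2595818999729538), 1.3217350112067328)
```

>>> drive_tool:
  steps:
    - [[0,0,0.1311,-0.0168,-0.02715,0,0.085],[0,0,0.1311,-0.0168,-0.02715,0,0.085],[0,0,0.1311,-0.0168,-0.02715,0,0.085],[0,0,0.1311,-0.0168,-0.02715,0,0.085],[0,0,0.1311,-0.0168,-0.02715,0,0.085]]

```text
time_s: 19.88
eef_pos: [0.5222, 0.0607, 0.159]
orientation: [0.0, 0.879, 0.477, 0.0]
wrist_force: [-0.2, -1.2, 0.7]
grip_width: 0.994
```

>>> drive_tool:
  steps:
    - [[0,0,0.1311,-0.0168,-0.02715,0,0.085],[0,0,0.1311,-0.0168,-0.02715,0,0.085],[0,0,0.1311,-0.0168,-0.02715,0,0.085],[0,0,0.1311,-0.0168,-0.02715,0,0.085],[0,0,0.1311,-0.0168,-0.02715,0,0.085]]

```text
time_s: 20.5
eef_pos: [0.4383, -0.075, 0.159]
orientation: [0.0, 0.679, 0.734, 0.0]
wrist_force: [0.6, -0.3, 0.5]
grip_width: 0.992
```

>>> drive_tool:
  steps:
    - [[0,0,0,0,0,-0.02,0.085],[0,0,0,0,0,-0.02,0.085],[0,0,0,0,0,-0.015,0.085],[0,0,0,0,0,0,0.085],[0,0,0,0,0,0,0.085]]

```text
time_s: 21.12
eef_pos: [0.4393, -0.0743, 0.1043]
orientation: [0.0, 0.68, 0.733, 0.0]
wrist_force: [-0.2, -0.1, -0.2]
grip_width: 0.997
```

```bash
python3 -c "
from h import *
st();im=save('scene','scene7')
big=cv2.resize(im[170:270,250:400],(900,600),interpolation=cv2.INTER_CUBIC)[:,:800]
for yw,x,y in((4.2,.4428,-.128),):
    c,s=np.cos(np.radians(yw)),np.sin(np.radians(yw))
    for t in(-1,1):
        P=np.array([[a*.02,t*.054+b*.012,.072] for a,b in((1,1),(1,-1),(-1,-1),(-1,1))])@np.array([[c,-s,0],[s,c,0],[0,0,1]]).T+[x,y,0]
        cv2.polylines(big,[((proj('scene',P)-[250,170]+.5)*6).astype(int)],True,(0,0,255),1)
cv2.imwrite('pics/s7c.png',big)"
```

```text
t 21.12 pos [ 0.4393 -0.0743  0.1043] jaw 4.25 tz [ 0. -0. -1.] F [-0.2 -0.1 -0.2] g 0.997 q6 -0.4
```

View pics/s7c.png

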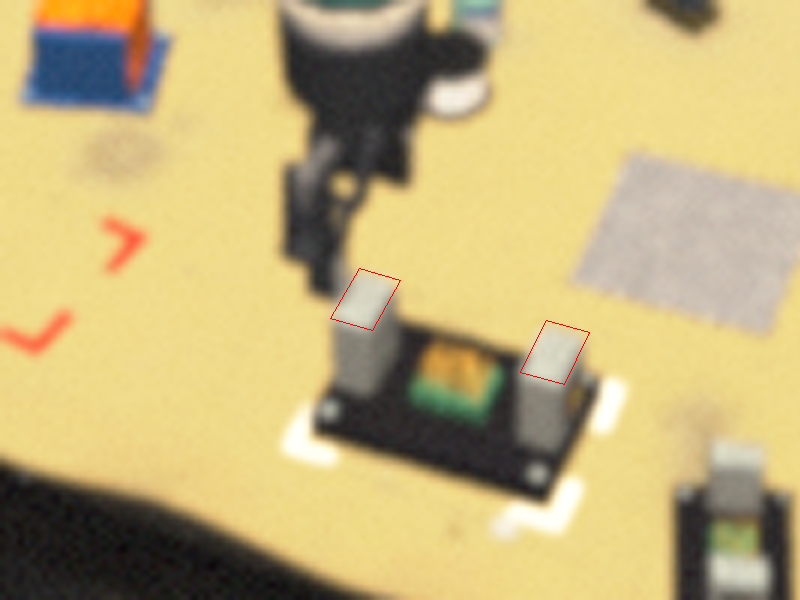

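The tower-top overlay at crop (365,300) and (555,350) fits the picture, so the block is where it was assumed. Gripping the +y tower.

>>> drive_tool:
  steps:
    - [[0,0,0,0,0,-0.02,0.085],[0,0,0,0,0,-0.02,0.085],[0,0,0,0,0,-0.015,0.085],[0,0,0,0,0,-0.008,0.085],[0,0,0,0,0,-0.003,0.085]]

```text
time_s: 21.8
eef_pos: [0.4393, -0.0743, 0.0379]
orientation: [0.0, 0.68, 0.733, 0.0]
wrist_force: [0.8, 0.5, 0.0]
grip_width: 0.994
```

>>> drive_tool:
  steps:
    - [[0,0,0,0,0,0,0.065],[0,0,0,0,0,0,0.055],[0,0,0,0,0,0,0.045],[0,0,0,0,0,0,0.02],[0,0,0,0,0,0,0.02]]

```text
time_s: 22.42
eef_pos: [0.4394, -0.0743, 0.0383]
orientation: [0.0, 0.681, 0.733, 0.0]
wrist_force: [-1.4, 0.5, 5.5]
grip_width: 0.456
```

```bash
python3 -c "
from h import *
st()"
```

```text
t 22.43 pos [ 0.4394 -0.0743  0.0383] jaw 4.2 tz [ 0.001 -0.    -1.   ] F [-1.4  0.5  5.5] g 0.456 q6 -0.4
```

>>> drive_tool:
  steps:
    - [[0,0,-0.004,0,0.004,0,0.02],[0,0,-0.008,0.0005,0.01,0,0.02],[0,0,-0.008,0.0005,0.015,0,0.02],[0,0,-0.008,0.0005,0.016,0,0.02],[0,0,-0.008,0.0005,0.016,0,0.02]]

```text
time_s: 23.05
eef_pos: [0.4423, -0.0141, 0.0383]
orientation: [0.002, 0.693, 0.721, -0.0]
wrist_force: [0.4, -7.7, 2.8]
grip_width: 0.461
```

>>> drive_tool:
  steps:
    - [[0,0,-0.008,0.0005,0.018,0,0.02],[0,0,-0.008,0.0005,0.018,0,0.02],[0,0,-0.008,0.0005,0.018,0,0.02],[0,0,-0.008,0.0005,0.018,0,0.02],[0,0,-0.008,0.0005,0.018,0,0.02]]

```text
time_s: 23.68
eef_pos: [0.4443, 0.076, 0.0383]
orientation: [0.001, 0.707, 0.707, -0.0]
wrist_force: [0.3, -6.4, 1.8]
grip_width: 0.455
```

>>> drive_tool:
  steps:
    - [[0,0,-0.008,0.0005,0.018,0,0.02],[0,0,-0.008,0.0005,0.018,0,0.02],[0,0,-0.008,0.0005,0.018,0,0.02],[0,0,-0.008,0.0005,0.018,0,0.02],[0,0,-0.008,0.0005,0.018,0,0.02]]

```text
time_s: 24.3
eef_pos: [0.4461, 0.1655, 0.0383]
orientation: [0.001, 0.721, 0.693, -0.001]
wrist_force: [-1.2, -7.9, 6.6]
grip_width: 0.459
```

>>> drive_tool:
  steps:
    - [[0,0,-0.016,0.0005,0.018,0,0.02],[0,0,-0.013,0.0005,0.018,0,0.02],[0,0,-0.01,0.0005,0.014,0,0.02],[0,0,-0.004,0.0005,0.01,0,0.02],[0,0,0,0.0005,0.005,0,0.02]]

```text
time_s: 24.92
eef_pos: [0.4479, 0.2297, 0.0384]
orientation: [0.001, 0.736, 0.677, -0.002]
wrist_force: [0.5, -13.5, 5.9]
grip_width: 0.463
```

>>> drive_tool:
  steps:
    - [[0,0,0,0,0,0,0.02],[0,0,0,0,0,0,0.02],[0,0,0,0,0,0,0.02],[0,0,0,0,0,0,0.02],[0,0,0,0,0,0,0.02]]

```text
time_s: 25.55
eef_pos: [0.448, 0.2304, 0.0383]
orientation: [0.0, 0.736, 0.677, -0.001]
wrist_force: [-3.0, -7.9, 8.1]
grip_width: 0.46
```

```bash
python3 -c "
from h import *
st();im=save('scene','scene8')
big=cv2.resize(im[140:260,200:360],(800,600),interpolation=cv2.INTER_CUBIC)
cv2.imwrite('pics/s8c.png',big)"
```

```text
t 25.55 pos [0.448  0.2304 0.0383] jaw -4.83 tz [-0.001 -0.002 -1.   ] F [-3.  -7.9  8.1] g 0.46 q6 0.43
```

View pics/s8c.png

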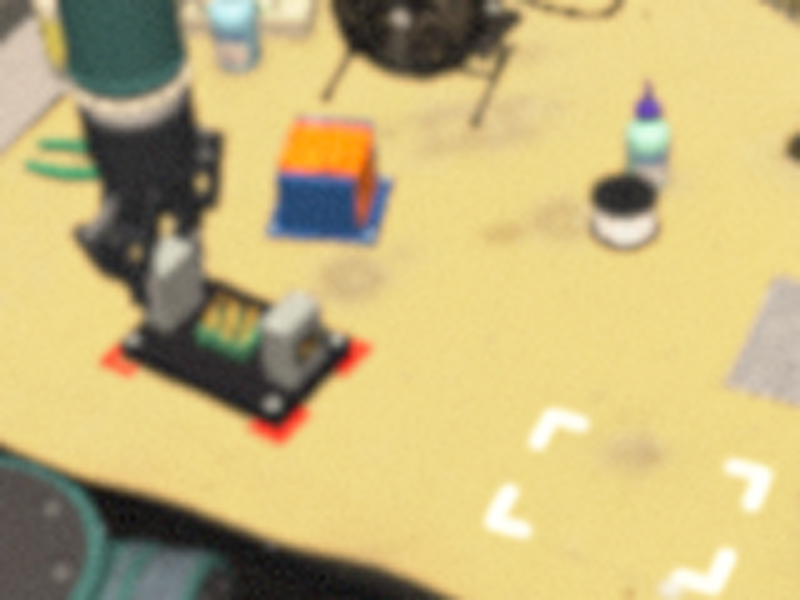

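The block sits inside the red tapes: the corners at (120,358), (280,428) and (355,350) are visible just outside the base. Releasing and moving clear.

>>> drive_tool:
  steps:
    - [[0,0,0,0,0,0,0.045],[0,0,0,0,0,0,0.06],[0,0,0,0,0,0,0.085],[0,0,0,0,0,0,0.085],[0,0,0,0,0,0,0.085]]

```text
time_s: 26.22
eef_pos: [0.4485, 0.2318, 0.0377]
orientation: [-0.0, 0.737, 0.676, -0.0]
wrist_force: [0.5, -0.0, -0.4]
grip_width: 0.994
```

>>> drive_tool:
  steps:
    - [[0,0,0,0,0,0.005,0.085],[0,0,0,0,0,0.015,0.085],[0,0,0,0,0,0.03,0.085],[0,0,0,0,0,0.04,0.085],[0,0,0,0,0,0.04,0.085]]

```text
time_s: 26.85
eef_pos: [0.4484, 0.2317, 0.17]
orientation: [0.0, 0.737, 0.676, 0.0]
wrist_force: [0.4, -0.2, -0.8]
grip_width: 0.994
```

>>> drive_tool:
  steps:
    - [[0,0,0,0,-0.05,0.02,0.085],[0,0,0,0,-0.05,0,0.085],[0,0,0,0,-0.05,0,0.085],[0,0,0,0,-0.05,0,0.085],[0,0,0,0,-0.05,0,0.085]]

```text
time_s: 27.48
eef_pos: [0.4485, -0.0198, 0.1891]
orientation: [0.001, 0.736, 0.676, 0.001]
wrist_force: [0.6, -0.6, 1.0]
grip_width: 0.996
```

>>> drive_tool:
  steps:
    - [[0,0,0,0,-0.05,0,0.085],[0,0,0,0,-0.05,0,0.085],[0,0,0,0,-0.05,0,0.085],[0,0,0,0,-0.04,0,0.085],[0,0,0,0,0,0,0.085]]

```text
time_s: 28.1
eef_pos: [0.4491, -0.2112, 0.189]
orientation: [0.001, 0.738, 0.675, 0.0]
wrist_force: [-0.2, -0.4, 0.8]
grip_width: 0.997
```

```bash
python3 - <<'E'
from fit import *
st(); I={c:save(c,c+'9') for c in('top','scene')}
p=(.444,.178,-.085)
im=I['top']; hsv=cv2.cvtColor(im,cv2.COLOR_BGR2HSV)
k=cv2.inRange(hsv,(0,0,0),(180,255,45)); g=np.zeros_like(k); g[215:275,205:285]=255; k&=g
w=back('top',np.argwhere(k)[:,::-1],.018)[:,:2].astype(np.float32); print('block',cv2.minAreaRect(w),len(w))
r=mask(im,'red','top',p,.11,.001); w=back('top',np.argwhere(r)[:,::-1],0)[:,:2].astype(np.float32); print('mark',cv2.minAreaRect(w),len(w))
q=(.607,.197,.33); RNG['dock']+=RNG['cap']
for n in('cap',):
    print('cap',fit('cap',{'top':mask(im,'cap','top',q,.06,.08)},q,.006))
print('dock+cap',fit('dock',{'top':mask(im,'dock','top',q,.06,.08)},q))
cv2.imwrite('pics/t9c.png',cv2.resize(im[165:275,200:320],(648,594),interpolation=cv2.INTER_CUBIC))
E
```

```text
t 28.1 pos [ 0.4491 -0.2112  0.189 ] jaw -5.06 tz [ 0.002 -0.002 -1.   ] F [-0.2 -0.4  0.8] g 0.997 q6 -0.49
block ((0.441759318113327, 0.1751100718975067), (0.13511967658996582, 0.08585447818040848), 84.47654724121094) 755
mark ((0.44443345069885254, 0.1788388341665268), (0.15854856371879578, 0.10614035278558731), 85.0508804321289) 164
cap (array([ 0.6118,  0.1987, 18.2679]), np.float64(37.2))
dock+cap (array([ 0.6068,  0.1981, 19.2777]), np.float64(55.6))
```

View pics/t9c.png

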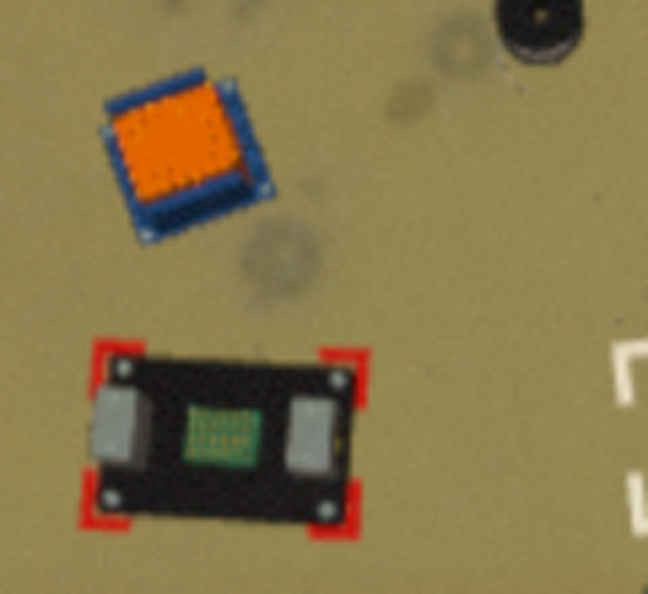

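```bash
python3 -c "
from station import *
print(job_done())"
```

```text
the job is handed in; nothing more can be done
None
```

The job is handed in at about 28 s of the 72 s allowed; no verdict came back, so the result rests on my own last checks.

**What I did:**
- Lifted the cap off the pins by its x faces and set it upright on the grey pad.
- Let go, turned the gripper a quarter turn and took the cap again by its y faces.
- Lowered it into the dock until it touched the floor, at the expected height (TCP 29.6 mm against 29.5 mm), and released it.
- Gripped the block's +y tower and slid it to the red mark without lifting, the TCP height staying within about 0.1 mm.
- Let go and moved the arm clear.

**Last checks from the top camera:**
- **Block:** about 4–5 mm and 0.6° from the red mark, against limits of 12 mm and 0.12 rad (about 6.9°).
- **Cap:** it sits between the dock cheeks, turned about 1° from the dock and about 1 mm off along it.
- **Disagreement:** the top camera's cap fit read about 5 mm off across the dock. The cheeks leave only 3 mm each side, so I put this down to the near cheek hiding part of the cap. The cap also went in with no side force.
- **Camera offset:** the side camera read up to about 5 mm and 9° off on the cap, so for the dock and the red mark I went mainly by the top camera.
- **Bystanders:** I did not measure them. The arm met no unexpected forces, and the ones in view looked unmoved.

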